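# Screw the clamp screw home in a microscope stand

## Robot

A 6-joint arm with a two-finger parallel gripper is mounted at the origin on the work surface. World frame = base frame: x ahead of the robot, y to its left, z up, the work surface at z = 0. Lengths are in m, angles in rad, forces in N, time in s.
With the tool pointing down it reaches from about 0.35 to 0.725 m from the base axis. Payload 4.3 kg.
Tool frame: the origin (TCP) lies midway between the tips of the shut fingers; the grasp point (between the pads) lies 19 mm behind it; z points along the fingers, x is the direction in which the jaws open and shut, and the axes are right-handed (so a half turn about z gives the same grasp; the last joint's range is limited). The gripper opens to 85 mm and grips with 20 to 120 N. Pads are 22 mm wide; open, the fingers measure 114 mm over their backs; the gripper's body (76 mm by 85 mm) begins 54 mm behind the grasp point. The pads swing forward as they close: fully open they stand 13 mm farther back than shut.
Start: joints at [-0.11, 0.377, 0.081, 1.274, 0, 1.46], TCP at [0.575, 0, 0.231] pointing down, gripper open.
Joint ranges: [-2.72, 2.72], [-0.84, 1.66], [-1.02, 1.22], [-1.77, 2.12], [-1.37, 1.28], [-3.14, 3.14]. Speed limits (rad/s): [2.57, 2.57, 3.14, 3.14, 3.14, 3.14].

## Interface

Orientations are given as a unit quaternion [x, y, z, w].
In Python, from bench import env gives the robot as it stands. Calls block until the motion is done:
- env.move_to(position, orientation): joint-space move of the TCP to a pose.
- env.move_l(position, max_speed=0.15, ori=None, force_limit=None): straight line of the TCP; ori=None keeps the orientation; max_speed is the mean speed in m/s. With force_limit (N) it stops when the force on the tool has changed by that much, and returns True; else False.
- env.move_joints(angles): joint-space move.
- env.command_gripper(opening, f_grip=None): finger opening in m; f_grip is the grip in N (None keeps the last); returns when the fingers have stopped.
- env.hold(seconds).
- env.solve_ik(position, orientation): joint angles nearest the present ones, or None.
- env.observe(): the state.
- env.get_image(name): name is "scene" or "side" or "wrist"; returns a dict with "image" (400x640x3 uint8, red, green, blue), "K" (3x3 intrinsics, pixels), "world_to_cam" (4x4, takes a point from world to camera coordinates). Camera axes: x right, y up, looking along -z (the intrinsics and any distortion apply to the point x, -y, -z); pixel columns grow to the right and rows downward; lengths in m; the calibration is good to about 2 mm. A picture is of the moment at which its call begins. There is no depth.
A pose or a line that the arm cannot do raises env.IKError and nothing moves.
- env.sign_off(): hands the job in, once; it reports no verdict.
The state is a dict: "t": time; "joint_pos": joint angles; "joint_velocities": joint speeds; "tau": joint torques, N m; "eef_pos": TCP position; "tool_rot": TCP orientation; "wrist_force": force on the tool from outside, world axes, zero at the start; "wrist_torque": the same for the moment, N m; "width": finger opening in m.
Only numpy, scipy, OpenCV 4.12 (cv2) and the standard library are available. Lean on these libraries where they do the work, as an engineer would, in place of code of your own. Each camera call takes 0.05 s, during which the arm holds its last target. There are 200 camera calls.

## Task

Take the long clamp screw out of the wooden parts block, lower it down the deep well in the column of the blue microscope stand, find the start of the thread by feel without forcing it, and screw it clockwise until its flange sits fully home and flush on the mouth of the well. Leave it there, let go, and leave the other things on the table as they are.

Things in the scene. Friction and masses are not known exactly. Their poses are not given: they have to be found in the camera images.
- screw: Steel clamp screw, 107 mm long, about 120 g, upright in one of the block's two holes (either, any yaw). Origin on its axis at the underside of the flange (30 mm dia, z 0 to 4 mm); z up to the knob. Below: 9.6 mm shank, tapered over its last 4 mm, to z = -73 mm. Thread is delicate: contacts of screw on stand (walls, thread, seat added up) must stay under 30 N; 3-8 N push, 0.1 N m twist suffice.
- screw_knob (a point): Middle of the screw's knurled round knob, to grip it by: 24 mm diameter, 30 mm tall, from the top of the flange (4 mm above the screw's origin) up to 34 mm above it. This point lies 19 mm above the origin.
- screw_lugs (a point): Point on the screw's axis 64 mm below its origin, level with its three round thread lugs (3.5 mm thick, 120 degrees apart, the first along the screw's +x), which stick out sideways to 9.25 mm from the axis.
- well_mouth (a point): Centre of the mouth of the well, in the plane of the flat seat (40 mm across, 115 mm above the table) on which the flange finally rests; z up, x towards the stand's head ring. The well is vertical, 21.2 mm in diameter, with a small countersink (25.6 mm at the top, 3.5 mm deep).
- thread_start (a point): On the well's axis, 56.3 mm below the mouth: top of a brass three-start thread, a flat land with three gaps 120 degrees apart. How the gaps are turned differs every time and can only be felt (this point's yaw does not tell it). With the lugs on the land the flange is 9.5 mm above the seat; at the gaps (within 7 degrees) it can be pushed down 7 mm, and turns no further anticlockwise.
- thread_end (a point): On the well's axis, 64 mm below the mouth: height of the lugs when home. From the gap, turning clockwise (seen from above) by 50 to 65 degrees with a light push takes the lugs down a slope under the land until the flange is seated; a hard stop comes at about 76 degrees from the gap's middle (84 from its anticlockwise side). Gripping fingers carry the screw, so push down all the time.
- stand: Blue microscope stand, fixed: foot 215 x 120 x 28 mm, upright column 40 mm in diameter and 115 mm tall with the well in it, and to its +x side an arm (103 mm high) with an empty head ring 108 mm from the well, over a black stage. Origin on the table under the well. Nothing on it is higher than the seat.
- block: Fixed wooden parts block 60 x 145 x 82 mm (x, y, z) with two upright holes of 23 mm, 37 mm either side of its middle along y. The origin is under its middle. The screw's flange rests on its top, 82 mm above the table; it must be lifted at least 75 mm to come free.
- objective: Bystander: short stubby steel microscope objective, 31 mm wide, standing 36 mm above the block in the other hole (74 mm from the screw). Origin at the underside of its flange.
- head: Bystander: blue monocular head with slanted grey tube and black eyepiece, 60 mm base, about 120 mm tall, standing on the table. Origin under its base.
- dish: Bystander: shallow glass dish, 90 mm wide, 16 mm tall, on the table. Origin under its middle.
- slidebox: Bystander: grey slide box 70 x 90 x 32 mm on the table. Origin under its middle.
Mind the look-alikes: they are no part of the job. Several things have the shape of the screw; the one meant has the colours described above.

How it is judged:
At the end, for the whole second after the job is handed in: The screw stands upright (within 0.05 rad) in the well with the underside of its flange within 1.2 mm of the seat and its axis within 4 mm of the well's, at rest and released; it can be so low only when its lugs have been turned down the thread (z of screw in the frame of well_mouth between -0.0015 and 0.0012 m and horizontal distance between screw and well_mouth below 0.004 m and angle between screw's own z axis and vertical below 0.05 rad and linear speed of screw below 0.02 m/s and contact force between screw and the fingers below 0.1 N); the robot touches nothing.
It fails at once if the screw is pressed or twisted against the stand with more than 30 N (contact force between screw and stand above 30 N).
It fails at once if a bystander (objective, head, dish or slide box) is moved by more than 20 mm (distance of any of objective, head, dish, slidebox from where it was at the start of the episode above 0.02 m).
It fails at once if a bystander is tipped over (angle between any of head, objective's own z axis and vertical above 0.5 rad).
It also fails if it takes over 72 s, if anything falls off the work surface, if the arm or the gripper's body presses on something with over 40 N, if the wrist force passes 120 N, or if a joint passes its speed limit or range.

## Working session

There is one attempt and no reset: what is moved stays moved. The work goes in short steps, each a Python script; the robot and the scene stay as the last script left them, time stands still between calls to the robot, and variables do not carry over. Pictures are saved under pics/ and viewed, about 8 in all and at most 12, crops included, and the job is handed in when it is done.

```bash
mkdir -p pics; ls; python3 - <<'E'
from bench import env
import cv2,numpy as np
o=env.observe();print(o)
for n in("scene","side","wrist"):
    d=env.get_image(n);cv2.imwrite(f"pics/{n}0.png",d["image"][:,:,::-1]);print(n,d["K"],d["world_to_cam"].round(4),d.keys())
    np.savez(f"pics/{n}0.npz",**{k:d[k] for k in("image","K","world_to_cam")})
E
```

```text
pics
{'t': 0.0, 'joint_pos': array([-1.10316400e-01,  3.78060856e-01,  7.96336858e-02,  1.27440246e+00,
        3.99508754e-05,  1.46053424e+00]), 'joint_velocities': array([-0.00155042,  0.00031212,  0.00033325, -0.00166271, -0.00021196,
        0.00094023]), 'tau': array([ 5.03441061e-04, -4.63600910e+01,  2.69876987e+01,  2.07655923e-02,
       -6.74222474e-05, -6.15417605e-06]), 'eef_pos': array([5.74347510e-01, 8.13918665e-05, 2.30365155e-01]), 'tool_rot': array([ 9.99999483e-01, -2.71782883e-05, -1.00827491e-03, -1.31752489e-04]), 'wrist_force': array([ 0.01711359, -0.4681719 ,  0.26263403]), 'wrist_torque': array([-0.02396045, -0.02202491,  0.00258352]), 'width': 0.08556547703091716}
scene [[513.62094952   0.         311.24540266]
 [  0.         513.62094952 207.3408619 ]
 [  0.           0.           1.        ]] [[ 0.2622  0.9649  0.0127 -0.2377]
 [-0.835   0.2202  0.5043  0.3751]
 [ 0.4838 -0.1429  0.8634 -1.3294]
 [ 0.      0.      0.      1.    ]] dict_keys(['image', 'K', 'world_to_cam'])
side [[517.6852505    0.         314.47655119]
 [  0.         517.6852505  194.13430114]
 [  0.           0.           1.        ]] [[-9.314e-01 -3.641e-01  2.000e-04  5.289e-01]
 [ 2.177e-01 -5.565e-01  8.018e-01 -1.494e-01]
 [-2.918e-01  7.468e-01  5.976e-01 -9.755e-01]
 [ 0.000e+00  0.000e+00  0.000e+00  1.000e+00]] dict_keys(['image', 'K', 'world_to_cam'])
wrist [[345.64538136   0.         324.88428034]
 [  0.         345.64538136 204.72344264]
 [  0.           0.           1.        ]] [[ 1.000e+00 -4.000e-04 -5.000e-04 -5.743e-01]
 [ 3.000e-04  9.617e-01 -2.742e-01  3.470e-02]
 [ 6.000e-04  2.742e-01  9.617e-01 -3.774e-01]
 [ 0.000e+00  0.000e+00  0.000e+00  1.000e+00]] dict_keys(['image', 'K', 'world_to_cam'])
```

View pics/scene0.png

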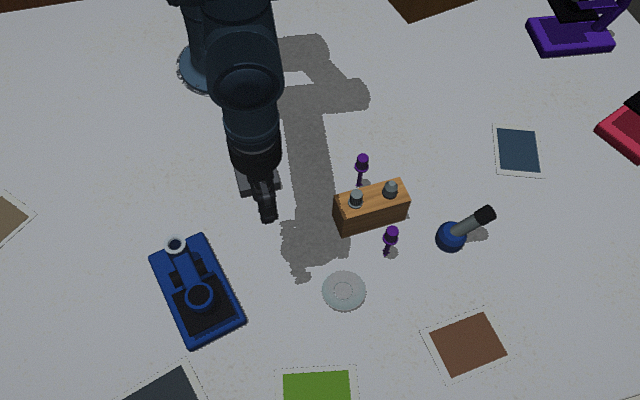

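View pics/side0.png

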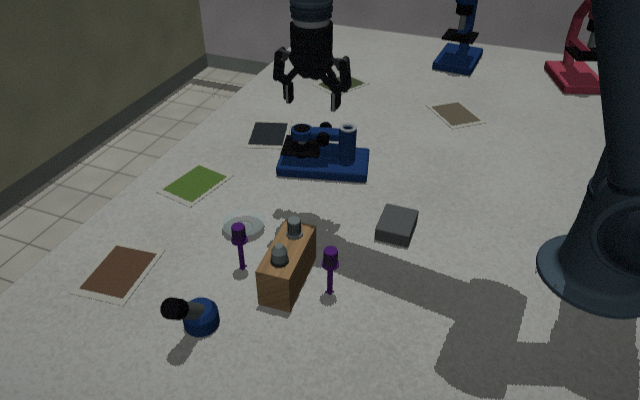

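The scene view shows the stand's well at about (175,244) and the block items at (356,198) and (390,188). The side view shows the well at (348,128) and the items at (294,227) and (279,254). Purple look-alikes stand either side of the block. I'll zoom in to tell the screw from the objective.

```bash
python3 - <<'E'
import cv2,numpy as np
a=cv2.imread("pics/scene0.png");b=cv2.imread("pics/side0.png")
f=lambda im,u,v,w,h:cv2.resize(im[v:v+h,u:u+w],(400,300),interpolation=cv2.INTER_CUBIC)
cv2.imwrite("pics/c1.png",np.vstack([np.hstack([f(a,320,150,100,75),f(a,145,225,100,75)]),np.hstack([f(b,245,205,100,75),f(b,290,110,100,75)])]))
E
```

```text
(no output)
```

View pics/c1.png

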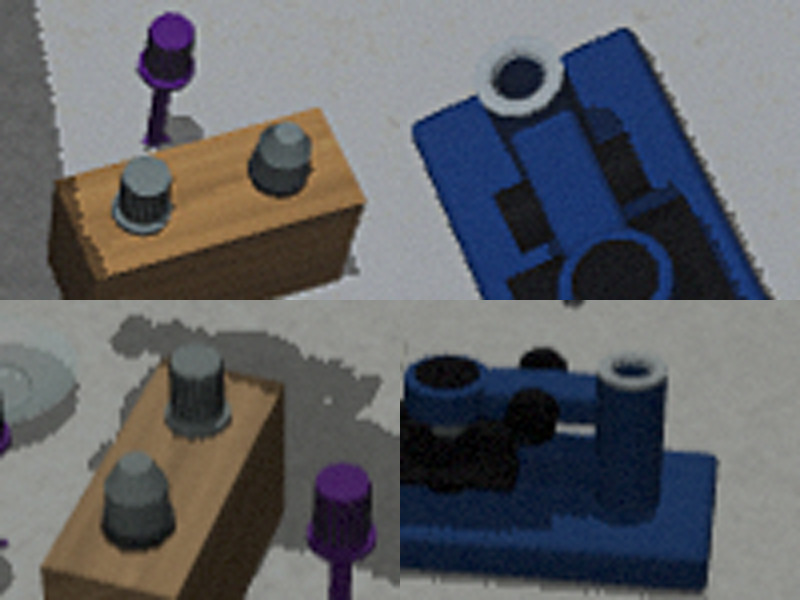

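The crops settle it. The screw is the flanged, flat-topped item, with its top disc at scene (357,192.5) and side (294,219.5). The tapered item is the objective. The seat ring is centred at scene (175.5,244.2) and side (348,127.7).

```bash
cat > h.py <<'E'
import numpy as np,cv2
def ray(d,u,v):
    K,T=d["K"],d["world_to_cam"];R=T[:3,:3];c=-R.T@T[:3,3]
    r=R.T@np.array([(u-K[0,2])/K[0,0],-(v-K[1,2])/K[1,1],-1]);return c,r/np.linalg.norm(r)
def plane(d,u,v,z):
    c,r=ray(d,u,v);return c+r*(z-c[2])/r[2]
def tri(*o):
    A=0;b=0
    for d,u,v in o:
        c,r=ray(d,u,v);P=np.eye(3)-np.outer(r,r);A=A+P;b=b+P@c
    return np.linalg.solve(A,b)
def proj(d,p):
    q=d["world_to_cam"][:3]@np.r_[p,1];K=d["K"];return K[0,2]+K[0,0]*q[0]/-q[2],K[1,2]+K[1,1]*q[1]/q[2]
def down(yaw): # tool z down, tool x at world yaw
    return np.array([np.cos(yaw/2),np.sin(yaw/2),0,0.])
def yaw_of(q): return 2*np.arctan2(q[1],q[0])
E
python3 - <<'E'
from h import *
s=dict(np.load("pics/scene0.npz"));e=dict(np.load("pics/side0.npz"));w=dict(np.load("pics/wrist0.npz"))
for n,a,b,z in[("screwtop",(357,192.5),(294,219.5),.116),("well",(175.5,244.2),(348,127.7),.115),("objtop",(391.5,184),(279,245.5),.118)]:
    print(n,plane(s,*a,z),plane(e,*b,z),tri((s,*a),(e,*b)))
# block top corners scene
for u,v in[(54,180),(320,108),(365,200),(107,276)]: print(plane(s,320+u/4,150+v/4,.082))
for (u,v),(a,b) in [((361,160),(330,252)),((391,231),(238,230))]: print('purple',tri((s,u,v),(e,a,b)))
print('ring',plane(s,145+(617-400)/4,225+278/4,.103))
print('dish',plane(s,344,291,.016),'head',plane(s,450,238,.03),'slidebox',plane(e,398,222,.032))
E
```

```text
screwtop [0.53529576 0.1914465  0.116     ] [0.5333706  0.18845657 0.116     ] [0.53411743 0.19047289 0.116525  ]
well [ 0.55628509 -0.1631625   0.115     ] [ 0.54866515 -0.16202769  0.115     ] [ 0.55180988 -0.16509821  0.11129634]
objtop [0.53496177 0.26234193 0.118     ] [0.52886979 0.26240908 0.118     ] [0.53155127 0.26198133 0.1156384 ]
[0.50945528 0.15324803 0.082     ]
[0.50257311 0.29816269 0.082     ]
[0.56050136 0.30086327 0.082     ]
[0.56907239 0.16272493 0.082     ]
purple [0.45153799 0.22780674 0.09892811]
purple [0.62380479 0.23253015 0.09836736]
ring [ 0.65848719 -0.13782435  0.103     ]
dish [0.68730226 0.12552372 0.016     ] head [0.6386015  0.36546906 0.03      ] slidebox [0.37636598 0.02614463 0.032     ]
```

View pics/wrist0.png

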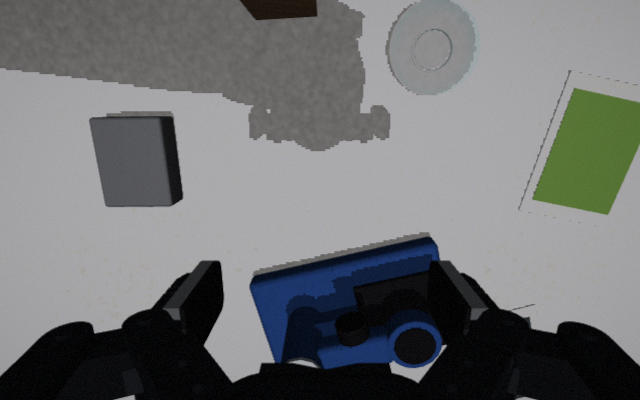

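The triangulated screw top height is 0.1165 (expected 0.116), the distance to the objective is 72 mm (expected 74), and the head ring is 105–110 mm from the well. All agree. The block's y axis is roughly along world y. Next I'll take wrist views above the well and then above the screw.

```bash
python3 - <<'E'
from bench import env
from h import *
q=env.observe()["tool_rot"];print(q)
for y in(-2,-1,0,1,2,3,4): 
    print(y,[ (None if (j:=env.solve_ik(np.array(p),down(y))) is None else j.round(2)) for p in((.552,-.165,.26),(.534,.19,.26))])
def snap(p,n):
    env.move_to(np.array(p),down(0.));env.hold(.2)
    d=env.get_image("wrist");np.savez(f"pics/{n}.npz",**{k:d[k] for k in("image","K","world_to_cam")});print(env.observe()["t"],env.observe()["eef_pos"])
    return d["image"][:,:,::-1]
a=snap((.552,-.165,.27),"w1");b=snap((.534,.19,.27),"w2")
cv2.imwrite("pics/w12.png",np.vstack([cv2.resize(a[100:400,160:480],(640,600))[:300*1+300],]))
cv2.imwrite("pics/w12.png",np.hstack([a[:,120:520],b[:,120:520]]))
E
```

```text
[ 9.99999717e-01 -2.27797588e-05 -7.49074227e-04 -7.30661848e-05]
-2 [array([-0.4 ,  0.38,  0.15,  1.35,  0.  , -3.11]), array([ 0.23,  0.36,  0.12,  1.34,  0.  , -2.48])]
-1 [array([-0.4 ,  0.38,  0.15,  1.35,  0.  ,  2.17]), array([0.23, 0.36, 0.12, 1.34, 0.  , 2.8 ])]
0 [array([-0.4 ,  0.38,  0.15,  1.35,  0.  ,  1.17]), array([0.23, 0.36, 0.12, 1.34, 0.  , 1.8 ])]
1 [array([-0.4 ,  0.38,  0.15,  1.35,  0.  ,  0.17]), array([0.23, 0.36, 0.12, 1.34, 0.  , 0.8 ])]
2 [array([-0.4 ,  0.38,  0.15,  1.35,  0.  , -0.83]), array([ 0.23,  0.36,  0.12,  1.34,  0.  , -0.2 ])]
3 [array([-0.4 ,  0.38,  0.15,  1.35,  0.  , -1.83]), array([ 0.23,  0.36,  0.12,  1.34,  0.  , -1.2 ])]
4 [array([-0.4 ,  0.38,  0.15,  1.35,  0.  , -2.83]), array([ 0.23,  0.36,  0.12,  1.34,  0.  , -2.2 ])]
1.1167 [ 0.55211711 -0.16333432  0.26958817]
2.7 [0.53437101 0.18904467 0.26997884]
```

View pics/w12.png

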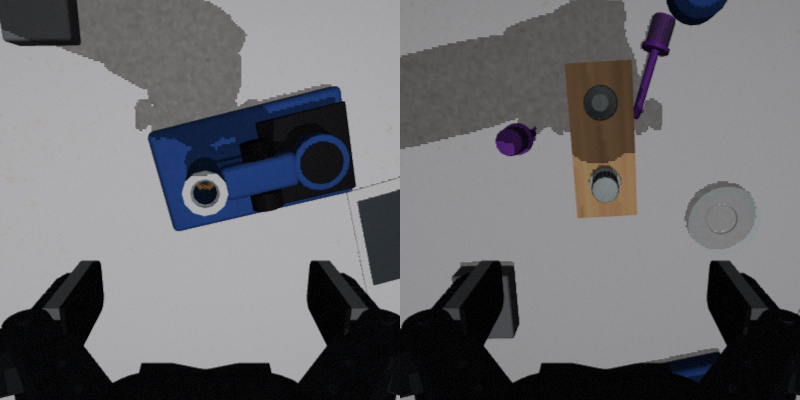

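The wrist view shows the seat ring at about (325,193) full-frame in one image and the screw's top disc at about (325,185) in the other. I'll fit ellipses to both.

```bash
cat >> h.py <<'E'
def ell(d,u0,v0,r,f):
    im=d["image"].astype(int);m=f(im).astype(np.uint8);k=np.zeros_like(m);cv2.circle(k,(u0,v0),r,1,-1);m=m&k
    c=max(cv2.findContours(m,cv2.RETR_EXTERNAL,cv2.CHAIN_APPROX_NONE)[0],key=cv2.contourArea)
    return cv2.fitEllipse(cv2.convexHull(c))
E
python3 - <<'E'
from h import *
a=dict(np.load("pics/w1.npz"));b=dict(np.load("pics/w2.npz"))
print(a["image"][193,295:356:3].tolist());print(b["image"][170:205:2,325].tolist())
print(b["image"][183,300:350:2].tolist())
white=lambda im:(im.min(2)>130)
e=ell(a,325,193,26,lambda im:(im[...,0]>110));print(e,plane(a,*e[0],.115))
for z in(.115,): 
  for s in(0,1):pass
f=lambda im:(im[...,2]+10>im[...,0])&(im[...,0]>75)
e=ell(b,326,184,19,f);print(e,plane(b,*e[0],.116))
E
```

```text
[[27, 54, 111], [31, 57, 111], [72, 91, 132], [174, 172, 176], [173, 173, 175], [126, 130, 132], [49, 52, 61], [6, 15, 30], [2, 11, 28], [1, 9, 29], [9, 15, 29], [5, 14, 28], [8, 15, 25], [10, 15, 28], [78, 81, 86], [159, 160, 162], [172, 172, 175], [174, 173, 175], [33, 58, 110], [31, 59, 116], [31, 59, 115]]
[[57, 60, 62], [21, 22, 21], [18, 19, 21], [32, 35, 34], [119, 125, 128], [125, 133, 134], [123, 130, 132], [120, 128, 129], [120, 130, 130], [123, 131, 131], [123, 129, 130], [118, 126, 125], [118, 126, 126], [116, 125, 124], [116, 123, 126], [113, 120, 121], [112, 104, 93], [136, 105, 74]]
[[144, 112, 78], [140, 109, 75], [145, 117, 83], [143, 120, 83], [146, 119, 84], [122, 122, 118], [59, 62, 62], [86, 94, 94], [116, 122, 124], [112, 120, 122], [118, 126, 127], [120, 129, 129], [121, 129, 130], [120, 128, 129], [126, 135, 135], [121, 128, 128], [118, 124, 126], [125, 132, 132], [80, 85, 86], [92, 97, 98], [104, 100, 93], [144, 112, 79], [144, 110, 78], [143, 111, 76], [142, 115, 80]]
((324.5879821777344, 193.4696502685547), (43.082069396972656, 45.836910247802734), 86.11429595947266) [ 0.55187586 -0.16743794  0.115     ]
((324.9006042480469, 189.35321044921875), (24.77420425415039, 25.958038330078125), 93.6628646850586) [0.53462113 0.18836151 0.116     ]
```

```bash
python3 - <<'E'
from bench import env
from h import *
def snap(p,n):
    env.move_to(np.array(p),down(np.pi));env.hold(.4)
    d=env.get_image("wrist");np.savez(f"pics/{n}.npz",**{k:d[k] for k in("image","K","world_to_cam")})
    print(env.observe()["t"],env.observe()["eef_pos"],env.observe()["joint_pos"].round(2),env.observe()["wrist_force"]);return d
a=snap((.552,-.166,.27),"w3");u,v=map(int,proj(a,(.552,-.166,.115)))
e=ell(a,u,v,26,lambda im:(im[...,0]>110));print((u,v),e,plane(a,*e[0],.115))
b=snap((.534,.189,.27),"w4");u,v=map(int,proj(b,(.534,.189,.116)))
f=lambda im:(im[...,2]+10>im[...,0])&(im[...,0]>75)
e=ell(b,u,v,19,f);print((u,v),e,plane(b,*e[0],.116))
cut=lambda d,u,v:cv2.resize(d["image"][v-40:v+40,u-40:u+40,::-1],(400,400))
cv2.imwrite("pics/w34.png",np.hstack([cut(a,*map(int,proj(a,(.552,-.166,.115)))),cut(b,u,v)]))
E
```

```text
6.3 [ 0.55200239 -0.16598335  0.27002384] [-0.4   0.38  0.18  1.37 -0.   -1.97] [ 0.06776818 -0.61410761  0.71580815]
(325, 187) ((325.0791931152344, 184.91384887695312), (43.77843475341797, 46.18113327026367), 91.46578216552734) [ 0.55207451 -0.16868308  0.115     ]
8.0833 [0.53412579 0.18863602 0.26999313] [ 0.23  0.35  0.15  1.36 -0.   -1.34] [-0.38436781  0.03308598  0.48836895]
(325, 188) ((324.5632629394531, 186.6631317138672), (25.00955581665039, 25.569103240966797), 104.77818298339844) [0.53468745 0.18713919 0.116     ]
```

View pics/w34.png

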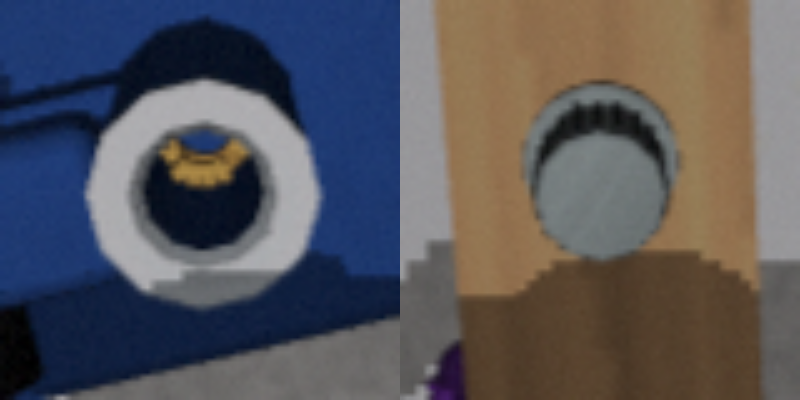

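The rendered seat ring measures 46 px (expected 47). The brass thread is visible inside the well, and the screw's disc fit is good. Averaging the two opposed yaws gives well (.5520,-.1681) and screw (.5347,.1878). Next I'll grasp and lift.

```bash
python3 - <<'E'
from bench import env
from h import *
S=np.array([.5347,.1878])
def st(n):
    o=env.observe();print(n,round(o["t"],2),o["eef_pos"].round(4),o["wrist_force"].round(2),o["wrist_torque"].round(3),round(o["width"],4))
env.command_gripper(.055,40)
env.move_l(np.r_[S,.13],.15);
print(env.move_l(np.r_[S,.091],.06,force_limit=6));st("down")
env.command_gripper(.0,50);st("grip")
print(env.move_l(np.r_[S,.225],.12));env.hold(.3);st("lift")
d=env.get_image("side");c=d["image"][:,:,::-1];u,v=map(int,proj(d,np.r_[S,.18]))
w=env.get_image("wrist")["image"][:,:,::-1]
cv2.imwrite("pics/g1.png",np.hstack([cv2.resize(c[max(v-75,0):v+75,u-75:u+75],(400,400)),cv2.resize(w[150:400,200:450],(400,400))]))
E
```

```text
False
down 10.38 [0.5348 0.1878 0.0911] [ 0.96 -0.86  0.57] [ 0.019  0.023 -0.038] 0.0552
grip 10.77 [0.5352 0.1879 0.0917] [-0.22 -0.84  3.36] [0.002 0.065 0.019] 0.0224
False
lift 12.33 [0.5345 0.1877 0.2246] [-0.02  0.66 -0.59] [ 0.005 -0.013  0.008] 0.0223
```

View pics/g1.png

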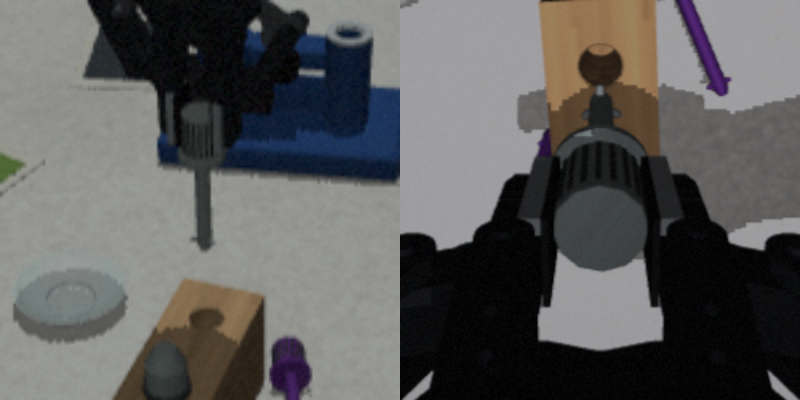

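The screw is held upright and clear of the block, with both pads on the knob. The flange origin is about 9.7 mm below the TCP. Next I'll move over the well and lower it with a force guard.

```bash
cat >> h.py <<'E'
def st(env,n):
    o=env.observe();print(n,round(o["t"],2),o["eef_pos"].round(4),o["wrist_force"].round(2),o["wrist_torque"].round(3),round(o["width"],4),round(yaw_of(o["tool_rot"]),3));return o
E
python3 - <<'E'
from bench import env
from h import *
W=np.array([.5520,-.1681])
env.move_to(np.r_[W,.215],down(np.pi));env.hold(.3);st(env,"above")
print(env.move_l(np.r_[W,.170],.05,force_limit=4));o=st(env,"in1")
d=env.get_image("side");c=d["image"][:,:,::-1];u,v=map(int,proj(d,np.r_[W,.15]))
if o["eef_pos"][2]<.174:
    print(env.move_l(np.r_[W,.129],.04,force_limit=4));o=st(env,"in2")
cv2.imwrite("pics/i1.png",cv2.resize(c[max(v-60,0):v+60,u-60:u+60],(400,400)))
E
```

```text
above 14.07 [ 0.5522 -0.1673  0.215 ] [ 0.43  0.36 -1.85] [ 0.007  0.014 -0.022] 0.0221 3.143
False
in1 15.12 [ 0.5523 -0.1682  0.1704] [ 0.51 -0.49 -0.61] [-0.044  0.025  0.006] 0.0226 3.142
False
in2 16.35 [ 0.5522 -0.1682  0.1293] [ 0.01  0.05 -2.05] [ 0.041 -0.003  0.006] 0.0226 3.142
```

It met no resistance down to TCP z .1293, below the expected land contact at .134, so the lugs may already be in a gap. I'll feel further down.

```bash
python3 - <<'E'
from bench import env
from h import *
W=np.array([.5520,-.1681])
print(env.move_l(np.r_[W,.1235],.015,force_limit=4));o=st(env,"dn")
for i in range(3): env.hold(.1);o=st(env,"h")
d=env.get_image("side");c=d["image"][:,:,::-1];u,v=map(int,proj(d,np.r_[W,.13]))
cv2.imwrite("pics/i2.png",cv2.resize(c[max(v-50,0):v+50,u-50:u+50],(500,500),interpolation=cv2.INTER_CUBIC))
E
```

```text
True
dn 16.66 [ 0.5524 -0.1683  0.1261] [-0.05  0.08  3.79] [ 0.074 -0.002  0.01 ] 0.0226 3.142
h 16.76 [ 0.5524 -0.1682  0.1261] [ 0.28 -0.02  4.55] [ 0.007 -0.033  0.017] 0.0226 3.142
h 16.86 [ 0.5523 -0.1682  0.1261] [ 0.55 -0.1   5.96] [ 0.035 -0.048  0.   ] 0.0222 3.142
h 16.96 [ 0.5523 -0.1682  0.1261] [0.13 0.89 5.91] [-0.015 -0.047 -0.019] 0.0228 3.142
```

View pics/i2.png

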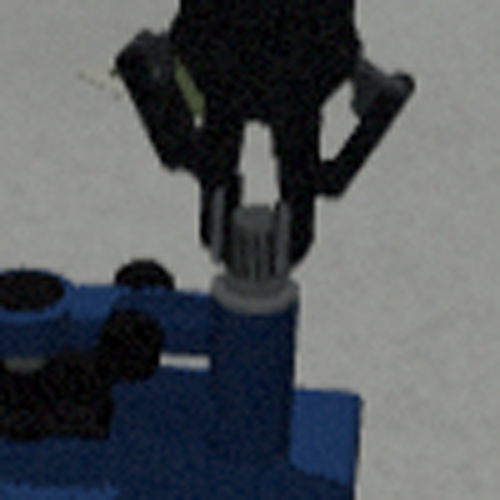

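The flange now sits just above the seat, with contact at TCP .1261 (gap depth predicted .127), so the lugs are in a gap. Next I'll turn clockwise in small steps, regulating the push.

```bash
cat > turn.py <<'E'
import sys
from bench import env
from h import *
W=np.array([.5520,-.1681])
def F(n=4):
    a=[]
    for _ in range(n): env.hold(.02);o=env.observe();a.append(np.r_[o["wrist_force"],o["wrist_torque"][2]])
    return np.mean(a,0),o
o=env.observe();z=float(sys.argv[1]) if float(sys.argv[1]) else o["eef_pos"][2];y=yaw_of(o["tool_rot"])%(2*np.pi);y0=y
for i in range(int(sys.argv[2])):
    y-=np.radians(5)
    hit=env.move_l(np.r_[W,z],.1,ori=down(y),force_limit=8)
    f,o=F();push=f[2]+1.2
    print(round(o["t"],2),round(np.degrees(y0-y)),"z",o["eef_pos"][2].round(5),round(z,5),"F",f.round(2),hit)
    if hit or abs(f[3])>.35 or np.hypot(*f[:2])>8: print("stop");break
    z+= -.0006 if push<2 else -.0003 if push<5 else -.0001 if push<7 else .0002 if push>9 else 0
E
python3 turn.py 0 4
```

```text
17.32 5 z 0.12624 0.12608 F [ 0.92 -0.02  1.6   0.01] False
17.64 10 z 0.12608 0.12578 F [ 0.94  0.25  3.23 -0.02] False
17.96 15 z 0.12587 0.12548 F [ 0.77 -0.13  4.88 -0.  ] False
18.27 20 z 0.12559 0.12538 F [ 1.04 -0.06  5.46 -0.06] False
```

It's following the slope down under a gentle push, so I'll continue.

```bash
python3 turn.py 0.12528 9
```

```text
18.59 5 z 0.12525 0.12528 F [ 0.31 -0.21  4.42 -0.02] False
18.91 10 z 0.12502 0.12518 F [ 0.45  0.03  3.96 -0.04] False
19.23 15 z 0.12485 0.12508 F [ 0.12 -0.01  2.44 -0.02] False
19.54 20 z 0.12466 0.12478 F [-0.3  -0.08  3.23 -0.02] False
19.86 25 z 0.12465 0.12448 F [-0.15  0.1   4.72 -0.02] False
20.18 30 z 0.12462 0.12438 F [-0.25  0.25  5.08 -0.03] False
20.49 35 z 0.12462 0.12428 F [-0.24 -0.33  5.   -0.07] False
20.81 40 z 0.12463 0.12418 F [ 0.25  0.23  5.32 -0.04] False
21.12 45 z 0.1246 0.12408 F [-0.08 -0.34  5.67 -0.04] False
```

Home: z has stayed flat at .1246 (predicted .1247) over the last 25°, with a steady push of about 6 N. I'll unload, release, retreat and look.

```bash
python3 - <<'E'
from bench import env
from h import *
W=np.array([.5520,-.1681])
env.command_gripper(.05);st(env,"open")
env.move_l(np.r_[W,.17],.08);env.move_l(np.r_[W,.27],.15);env.hold(.4);st(env,"up")
ims=[]
for n,s in(("side",40),("scene",30),("wrist",40)):
    d=env.get_image(n);np.savez(f"pics/f_{n}.npz",**{k:d[k] for k in("image","K","world_to_cam")})
    u,v=map(int,proj(d,np.r_[W,.125]));ims.append(cv2.resize(d["image"][v-s:v+s,u-s:u+s,::-1],(266,266),interpolation=cv2.INTER_CUBIC))
    if n=="side":side=d
    if n=="wrist":
        f=lambda im:(im[...,2]+10>im[...,0])&(im[...,0]>60)&(im[...,0]<150)&(im[...,2]-im[...,0]<25)
        e=ell(d,u,v,22,f);print(e,plane(d,*e[0],.149))
cv2.imwrite("pics/f.png",np.vstack([np.hstack(ims+[np.zeros((266,2,3),np.uint8)])]))
E
```

```text
open 21.51 [ 0.5516 -0.1679  0.1236] [-0.51  0.15  0.76] [-0.045 -0.016  0.011] 0.0496 2.011
up 23.45 [ 0.5518 -0.168   0.2696] [0.18 0.23 0.16] [ 0.014  0.008 -0.002] 0.05 2.011
((324.7007141113281, 190.8330841064453), (39.682289123535156, 42.84064865112305), 84.80628204345703) [ 0.54678595 -0.17052852  0.149     ]
```

View pics/f.png

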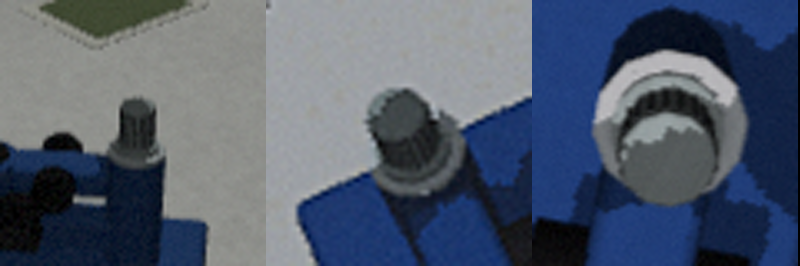

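The flange sits centred on the seat and the screw is upright. For an independent height check I'll touch the knob top with the shut fingertips. It should be at z = 0.149 if the flange is home, or at least 2.5 mm higher if it were still in the gap.

```bash
python3 - <<'E'
from bench import env
from h import *
W=np.array([.5520,-.1681])
env.command_gripper(0.,30);env.move_l(np.r_[W,.160],.1);env.hold(.2);st(env,"pre")
print(env.move_l(np.r_[W,.1465],.012,force_limit=3.5));st(env,"touch")
env.hold(.1);st(env,"touch2")
env.move_l(np.r_[W,.27],.12);env.hold(.5);st(env,"up")
s=env.get_image("side");np.savez("pics/g.npz",image=s["image"])
o=np.load("pics/side0.npz")["image"];df=cv2.absdiff(o,s["image"]).max(2)
print([ (n,int((df[a:b,c:d]>40).sum())) for n,a,b,c,d in(("obj",240,268,268,290),("purple",225,275,228,250),("purple2",240,298,320,342),("head",290,340,158,222),("box",200,246,372,420),("dish",212,244,218,268))])
E
```

```text
pre 25.58 [ 0.5524 -0.1683  0.1606] [-0.3   0.48  0.41] [-0.025 -0.025  0.019] -0.0002 2.011
True
touch 26.44 [ 0.5519 -0.1681  0.149 ] [-0.19 -0.51  4.53] [ 0.017  0.066 -0.077] -0.0001 2.011
touch2 26.54 [ 0.5519 -0.1681  0.149 ] [-1.02  0.94  5.3 ] [-0.042  0.056 -0.006] 0.0001 2.011
up 28.21 [ 0.552  -0.1681  0.27  ] [-0.    0.17 -0.01] [ 0.03  -0.032  0.035] 0.0002 2.011
[('obj', 15), ('purple', 513), ('purple2', 758), ('head', 24), ('box', 372), ('dish', 302)]
```

The knob top is at 0.1490, exactly as predicted. Some image differences may only be shadows, so I'll take one last look.

```bash
python3 -c "
import numpy as np,cv2
cv2.imwrite('pics/last.png',np.load('pics/g.npz')['image'][:,:,::-1])"
```

```text
(no output)
```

View pics/last.png

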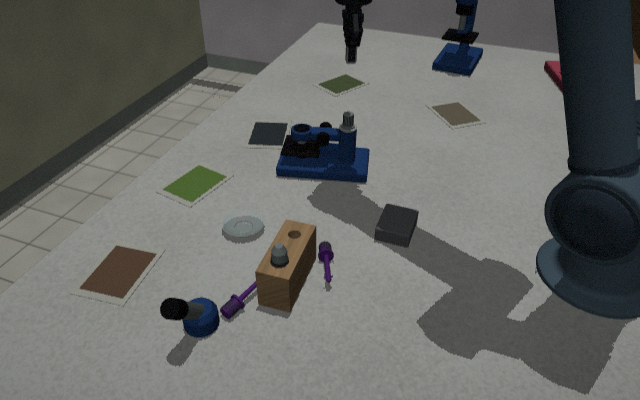

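The final view shows the screw standing in the stand's column at (348,122). The objective, head, dish and slide box are where they started. The purple look-alikes now lie on the table. They were already down in the wrist view at t = 2.7 s, before the arm came near the block.

```bash
python3 -c "
from bench import env
print(env.sign_off())"
```

```text
the job is handed in; nothing more can be done
None
```

The screw is threaded home in the well of the blue stand, released, and the job is handed in. My checks put it fully seated; sign-off reports no verdict.

- **Finding the thread:** the lugs happened to enter a gap on the first descent, so no search turn was needed. They came to rest at a contact force of about 4–6 N.
- **Screwing in:** I turned it 65° clockwise in 5° steps. The wrist force stayed under about 6 N and the twist stayed below 0.1 N m. The height stopped changing after about 40° and stayed flat for the last 25°.
- **Height check:** after letting go I touched the knob top with shut fingers at z = 0.1490 m. That is exactly the expected height for a flange flush on the seat.
- **Camera check:** the final pictures show the screw upright and centred with its flange on the seat. The arm is well clear, and the whole job took about 28 s.
- **What disagreed:** the turn lowered the screw only about 1.5 mm, where about 2.5 mm was expected from the gap. It may have started on the clockwise side of the gap. One automatic fit of the final knob position picked up the seat ring as well, so I ignored it.
- **Bystanders:** the objective, head, dish and slide box look unmoved by eye. The automatic image comparison flagged changes at the box and dish, which I put down to shadows.
- **Look-alikes:** the two purple screws standing near the block at the start now lie on the table. They were already down at t = 2.7 s, before the arm had come low enough to touch them.

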